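Load a shaft into a leaf drill jig

TASK

Load the shaft into the drill jig with the fingertips alone, gripping and lifting nothing: push lightly on the top of the shaft so that it rolls along the two rails onto the scribed line, and push its end up against the stop screw. Then swing the hinged leaf all the way down so that the vee under it sits on the shaft. Leave the things lying around the jig where they are.

Things in the scene. Friction and masses are not known exactly. Their poses are not given: they have to be found in the camera images.
- jig: drill jig fixed to the bench: light aluminium base 186 x 180 x 16 mm (x -123 to 63, y -78 to 102 mm). Origin: underside, below the middle of the scribed line; x along the rails, away from the robot, y left along the line, z up, yaw within 0.3 rad. Two steel rails at y = -24 and 24 mm, 10 mm wide, tops at z = 28 mm, x -116 to 52 mm, an 11 mm high pin near each rail end
- line (a point): middle of the scribed line, between the rails at the height of their tops (jig x = 0, y = 0, z = 28 mm). The line is black, 2 mm wide, and runs along jig y across base and rails
- stop (a point): middle of the stop screw's flat face, jig x = 0, y = 62, z = 40 mm: a 12 mm round screw pointing to -y along the line, out of a dark steel block at the left end of the line. Block and hinge ears fill jig y 73 to 95 mm, x -28 to 28 mm, up to z = 73 mm
- shaft: steel shaft lying across the rails, 124 mm long: body 24 mm thick, 96 mm long, a 16 mm journal 14 mm long at each end; 0.3 to 0.5 kg. Origin: its centre; y along it (x, z turn as it rolls). Riding on the rails its axis is at z = 40 mm, its top at 52 mm. Starts at jig x -75 to -42 mm, y -16 to -6 mm, nearly parallel to the line; loaded: x = 0, y = 0
- shaft_end (a point): centre of the shaft's left end face (62 mm from its centre), which shall meet the stop screw. How it handles: pressed lightly on top (3 to 15 N) and pushed, the shaft rolls without slipping, so the fingertip travels twice as far as the shaft: several strokes; it does not roll on by itself. A push from behind jams on the fingertip instead. Sliding it endwise takes 2 to 4 N
- leaf (a joint): hinge of the leaf, rad: 0 = shut, level, vee seated on a shaft that lies on the line; grows as it opens; about 1.57 = upright. It starts at 1.45 to 1.75, and can go from -0.04 to 1.80. Stiff: it stays where it is left, and 2 to 4 N at its tab swing it
- leaf_hinge (a point): middle of the leaf's hinge axis, which runs along jig x, at jig x = 0, y = 84, z = 62 mm. As the leaf opens its free end goes up and to +y. Shut, it lies over the line: a plate 36 mm wide, 10 mm thick (z 58 to 68 mm) to 112 mm from the hinge; under it, 58 to 104 mm from the hinge, a smooth 90 degree vee, mouth 30 mm wide, that centres a shaft up to 5 mm off the line
- leaf_tab (a point): middle of the outer (upper when shut) face of the leaf's thumb tab, 122 mm from the hinge axis, 184 mm over the bench when upright, 66 mm when shut. The tab spans 110 to 134 mm from the hinge, 22 mm wide, 6 mm thick, its outer face 2 mm lower than the plate's. A drill bush stands 5 mm proud of the outer face, 80 mm from the hinge
- oil_bottle: bystander: square brown bottle of cutting oil with a red nozzle, 62 x 61 x 167 mm, standing beyond the jig; origin: centre of its underside
- caliper: bystander: vernier caliper lying flat left of the jig, 68 x 232 x 13 mm, long side along its y; origin: centre of its underside
- hex_key: bystander: black L-shaped hex key lying right of the jig, 31 x 88 x 7 mm; origin: centre of its underside
- bearing: bystander: ball bearing lying right of the jig, 26 mm across, 8 mm high; origin: centre of its underside
There are look-alikes about, which are no part of the job. What is shaped like the shaft but orange or pink is not meant.

How it is judged:
On the way:
1. the shaft rolls on the rails on its way to the line (it turns as it travels) (angular speed of shaft above 0.2 rad/s and x of shaft in the frame of jig between -0.036 and -0.005 m and z of shaft in the frame of jig between 0.036 and 0.044 m), for 0.1 s.
At the end, for the whole second after the job is handed in: shaft at rest on the rails (axis 37 to 43 mm over the bench), centre within 3 mm of the scribed line, parallel to it within 0.06 rad, end within 3 mm of the stop screw's face, and the leaf down on it (joint below 0.04 rad) (x of shaft in the frame of jig between -0.003 and 0.003 m and y of shaft in the frame of jig between -0.003 and 0.003 m and z of shaft in the frame of jig between 0.037 and 0.043 m and angle between the y axis of shaft and the y axis of jig, either way round below 0.06 rad and value of joint leaf below 0.04 rad and linear speed of shaft below 0.01 m/s); the robot touches nothing.
It fails at once if the shaft is lifted (its axis rises more than 10 mm above where it rides on the rails) (z of shaft in the frame of jig above 0.05 m).
It fails at once if the shaft is squeezed or pressed with over 40 N (contact force between the fingers and shaft above 40 N).
It fails at once if the oil bottle, caliper, hex key or bearing is moved more than 30 mm (distance of any of oil_bottle, caliper, hex_key, bearing from where it was at the start of the episode above 0.03 m).
It also fails if it takes over 67 s, if anything falls off the work surface, if the arm or the gripper's body presses on something with over 40 N, if the wrist force passes 120 N, or if a joint passes its speed limit or range.

ROBOT

A 7-joint arm with a two-finger parallel gripper is mounted at the origin on a cart in front of the work surface, level with it; the furniture and walls round the work are solid. World frame = base frame: x ahead of the robot, y to its left, z up, the work surface at z = 0. Lengths are in m, angles in rad, forces in N, time in s.
With the tool pointing down it reaches from about 0.425 to 0.975 m from the base axis. Payload 16.7 kg.
Tool frame: the origin (TCP) lies between the finger pads; the fingertips stand 22 mm ahead of it and the grasp point (between the pads) lies 3 mm ahead of it; z points along the fingers, y is the line along which they close (so a half turn about z gives the same grasp; the last joint's range is limited). The gripper opens to 85 mm and grips with 20 to 120 N. Pads are 22 mm wide; open, the fingers measure 114 mm over their backs; the gripper's body (76 mm by 85 mm) begins 54 mm behind the grasp point. The pads swing forward as they close: fully open they stand 13 mm farther back than shut.
Start: joints at [-1.319, 0.426, 0.074, 1.606, -0.034, 1.111, -0.067], TCP at [0.263, 0.621, 0.253] pointing down, gripper open.
Joint ranges: [-2.85, 2.85], [-0.5, 2.14], [-1.23, 1.37], [0.21, 2.46], [-1.02, 4.16], [0.16, 2.05], [-2.73, 2.73]. Speed limits (rad/s): [1.89, 1.89, 2.39, 2.39, 3.01, 3.01, 3.01].

INTERFACE

Orientations are given as [roll, pitch, yaw] about the fixed x, y, z axes, in that order (R = Rz(yaw) Ry(pitch) Rx(roll)).
In Python, from plant import env gives the robot as it stands.
- The arm moves only by the tool move_arm, never from a script. Its argument "series" is text: rows parted by semicolons, each of 4 numbers parted by spaces: the shift along the tool's x, y, z each as a share of 0.2 m, from -1 to 1, then the turn about the tool's z as a share of pi/2 rad, from -1 to 1. A call has 1 to 12 rows; each row is the pose to reach, as a shift and turn from the pose commanded when the call began, along the tool's axes at that moment; what a row does not reach only later rows make up. A row lasts 1/10 s, in which the tool goes at most 50 mm and 8.59 degrees, less where a joint would pass 70% of its speed; a pose out of reach is approached as far as the arm can. A call with a number of a shift or a turn outside -1 to 1 is refused whole. A call with a gripper value outside its range is refused whole. "gripper" is the closure, from -1 (fully open) to 1 (shut), so that 0 is half open, set as the call begins (left out, the last holds). The fingers move at their own pace and stop on an object; "force" is the grip in N (left out, the last holds). Time passes only in rows, so rows that repeat a pose let the fingers close. It gives the time, the measured TCP pose, the force, the opening and the grip force at its end, in the units of the state.
- env.get_obs(): the state, without advancing time (a new reading comes with each control period).
- env.get_image(name): name is "side" or "top"; returns the picture (420x560x3 uint8, red, green, blue); there is no depth.
- env.get_calibration(name): a dict with "intrinsics" (3x3 intrinsics, pixels), "xyz" and "attitude" of the camera in the world. Camera axes: x right, y down, z forward; pixel columns grow to the right and rows downward; lengths in m; the calibration is good to about 2 mm. A picture is of the moment at which its call begins. get_calibration takes no time and is no camera call.
- env.hand_in(): hands the job in; it is judged then, once.
The state is a dict: "time": time; "joints": joint angles; "qvel": joint speeds; "tau": joint torques, N m; "tool_pos": TCP position; "tool_rot": TCP orientation; "wrist_force": force on the tool from outside, world axes, zero at the start; "wrist_torque": the same for the moment, N m; "gripper_width": finger opening in m; "grip_force": force on a finger pad.
Only numpy, scipy, OpenCV 4.12 (cv2) and the standard library are available. Lean on these libraries where they do the work, as an engineer would, in place of code of your own. Each camera call takes 0.05 s, during which the arm holds its last target. There are 200 camera calls.

## Working session

There is one attempt and no reset: what is moved stays moved. The work goes in short steps, Python scripts to look and compute and a tool call to move; the robot and the scene stay as the last step left them, time stands still between calls to the robot, and variables do not carry over. Pictures are saved under pics/ and viewed, at most 10 in all, crops included, and the job is handed in when it is done.

Besides the shell and the picture viewer there is one more tool, called by a JSON object that holds its "method" and its "body". move_arm: Moves the arm, as the interface text tells. Its arguments: {"type":"object","properties":{"series":{"type":"string"},"gripper":{"type":"number"},"force":{"type":"number"}},"required":["series"]}

```bash
mkdir -p pics; ls; python3 - <<'E'
from plant import env
import cv2,numpy as np
for n in("side","top"):
    cv2.imwrite(f"pics/{n}0.png",env.get_image(n)[:,:,::-1]); print(env.get_calibration(n))
o=env.get_obs();print({k:np.round(o[k],3) for k in("time","tool_pos","tool_rot","gripper_width","wrist_force")})
E
```

```text
pics
{'intrinsics': array([[440.7411467 ,   0.        , 283.44318894],
       [  0.        , 440.7411467 , 207.85508946],
       [  0.        ,   0.        ,   1.        ]]), 'xyz': array([ 0.32395434, -0.72533533,  0.39343252]), 'attitude': array([-1.92215354, -0.02762419, -0.26951672])}
{'intrinsics': array([[404.41124333,   0.        , 275.71566248],
       [  0.        , 404.41124333, 210.65424646],
       [  0.        ,   0.        ,   1.        ]]), 'xyz': array([0.51509441, 0.08150255, 0.9918767 ]), 'attitude': array([-3.10346332, -0.02593112, -1.57599362])}
{'time': np.float64(0.1), 'tool_pos': array([0.263, 0.621, 0.253]), 'tool_rot': array([-3.14 ,  0.   ,  2.741]), 'gripper_width': np.float64(0.086), 'wrist_force': array([-0.152,  0.616, -0.595])}
```

View pics/side0.png

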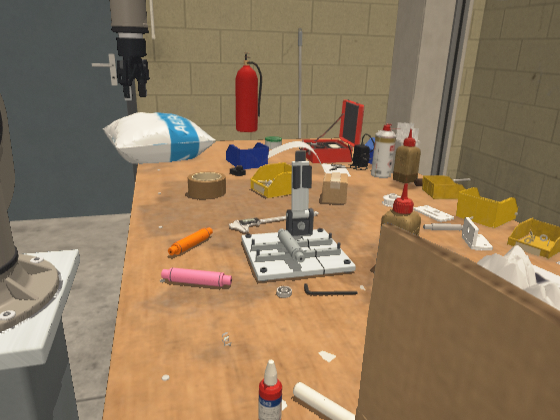

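View pics/top0.png

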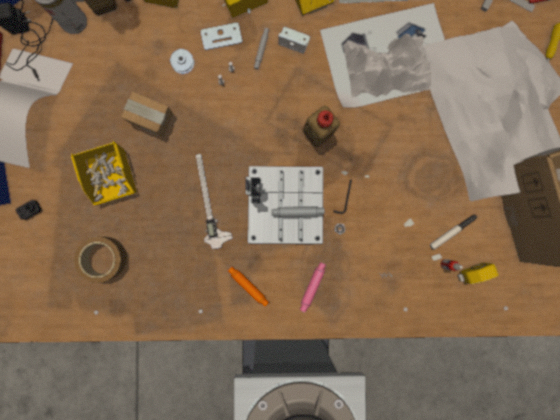

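The steel shaft lies on the jig's rails, around (297,212) in the top view. The orange (248,286) and pink (313,287) look-alikes are off the jig. I'll confirm with one enlarged crop.

```bash
python3 - <<'E'
import cv2
a=cv2.imread("pics/top0.png")[155:255,230:360]
cv2.imwrite("pics/topc.png",cv2.resize(a,None,fx=6,fy=6,interpolation=cv2.INTER_CUBIC))
E
```

```text
(no output)
```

View pics/topc.png

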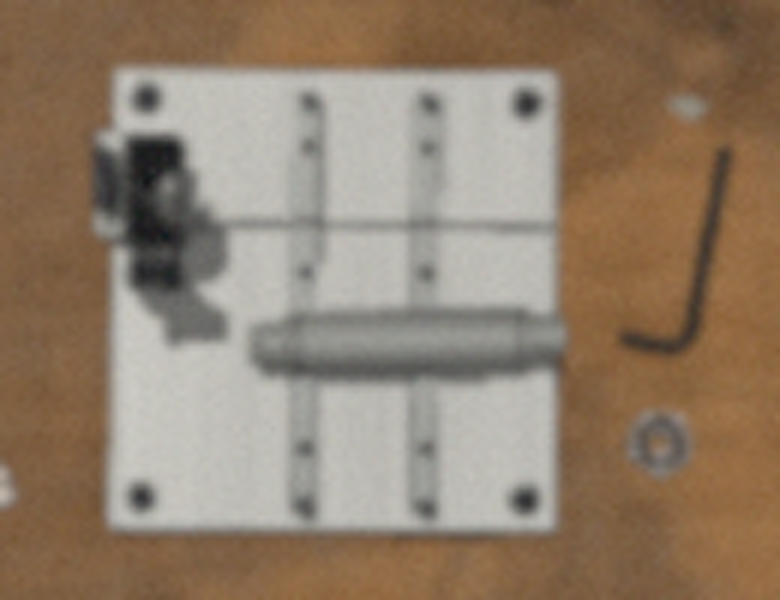

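The crop confirms it: grey steel shaft from crop (252,346) to (565,338), base corners at (114,68), (558,70), (557,530), (108,528), and the scribed line ending at (555,228).

```bash
cat >h.py <<'E'
import numpy as np,cv2
from scipy.spatial.transform import Rotation as R
from scipy.optimize import least_squares
from plant import env
def cam(n):
    c=env.get_calibration(n); return c["intrinsics"],np.array(c["xyz"]),R.from_euler("xyz",c["attitude"]).as_matrix()
def ray(n,uv,z):
    K,t,M=cam(n); d=M@np.linalg.solve(K,[*uv,1]); return t+d*(z-t[2])/d[2]
def proj(n,p):
    K,t,M=cam(n); q=K@(M.T@(np.array(p)-t)); return q[:2]/q[2]
def w(jig,p): # jig frame -> world
    x,y,a=jig;c,s=np.cos(a),np.sin(a); return np.array([x+c*p[0]-s*p[1],y+s*p[0]+c*p[1],p[2]])
def j(jig,p):
    x,y,a=jig;c,s=np.cos(a),np.sin(a);d=np.array(p[:2])-[x,y]; return np.array([c*d[0]+s*d[1],-s*d[0]+c*d[1]])
E
python3 - <<'E'
from h import *
f=lambda u,v:np.array([(u+.5)/6-.5+230,(v+.5)/6-.5+155])
pts=[((114,68),(.063,.102)),((558,70),(.063,-.078)),((557,530),(-.123,-.078)),((108,528),(-.123,.102)),((555,228),(0,-.078))]
res=least_squares(lambda q:np.concatenate([ray("top",f(*u),.016)[:2]-w(q,(*p,.016))[:2] for u,p in pts]),[.5,0,0])
q=res.x;print(q,np.round(res.fun*1000,1))
e=[j(q,ray("top",f(*u),.040)) for u in((252,346),(565,338))];print("shaft ends",np.round(e,4))
print(env.get_obs()["time"]); print([proj("side",w(q,p)) for p in [(0,-.078,.016),(.063,-.078,.016),(-.123,-.078,.016),(-.123,.102,.016),(0,.084,.184)]])
print(R.from_euler("xyz",env.get_obs()["tool_rot"]).as_matrix().round(3))
E
```

```text
[ 0.59722217  0.02038603 -0.01166369] [-0.5 -0.5  0.5 -0.3  0.4 -0.3  0.3  0.2 -0.7  0.8]
shaft ends [[-0.0502  0.0454]
 [-0.0461 -0.0779]]
0.1
[array([324.20848606, 268.20508424]), array([356.21000177, 264.92437753]), array([257.98908776, 274.99371347]), array([240.80562957, 234.51194709]), array([302.03341965, 157.10656279])]
[[-0.921  0.39  -0.   ]
 [ 0.39   0.921 -0.001]
 [-0.    -0.001 -1.   ]]
```

{"method": "move_arm", "body": {"series": "-0.8 -0.75 0 -0.25;-0.8 -0.75 0 -0.25;-0.8 -0.75 0 -0.25;-0.8 -0.75 0 -0.25;-0.8 -0.75 0 -0.25;-0.8 -0.75 0 -0.25;-0.8 -0.75 0 -0.25", "gripper": 1}}

```text
time: 0.8
tool_pos: [0.352, 0.4211, 0.2534]
tool_rot: [3.141, -0.0, 3.133]
wrist_force: [-0.3, -0.0, 0.1]
gripper_width: -0.0002
grip_force: 0.0
```

```bash
python3 - <<'E'
import cv2
a=cv2.imread("pics/side0.png")[140:300,220:380]
cv2.imwrite("pics/sidec.png",cv2.resize(a,(600,600),interpolation=cv2.INTER_CUBIC))
E
```

```text
(no output)
```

View pics/sidec.png

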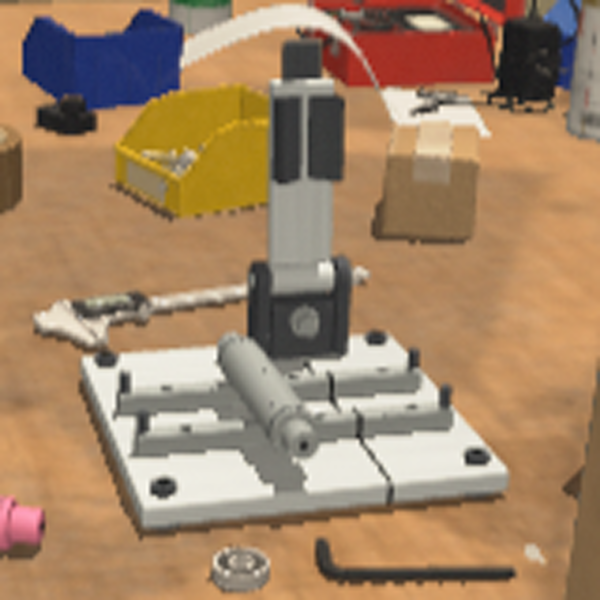

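The side crop matches the fit: base corners fall within about 2 px, and the leaf is upright with its tab at side (300,156). Next I move over the shaft.

{"method": "move_arm", "body": {"series": "-0.94 -1 0 0;-0.94 -1 0 0;-0.94 -1 0 0;-0.94 -1 0 0;-0.94 -1 0 0;-0.94 -1 0 0"}}

```text
time: 1.4
tool_pos: [0.5408, 0.2171, 0.2531]
tool_rot: [-3.141, 0.001, 3.131]
wrist_force: [0.3, 0.2, 0.1]
gripper_width: -0.0001
grip_force: 0.0
```

{"method": "move_arm", "body": {"series": "0 -1 0 0;0 -1 0 0;0 -1 0 0;0 -1 0 0;0 -1 0.6 0;0 -1 0.75 0;0 -1 0.75 0;0 -1 0.75 0"}}

```text
time: 2.2
tool_pos: [0.5336, 0.0204, 0.0978]
tool_rot: [-3.139, -0.01, 3.136]
wrist_force: [-1.0, 0.5, 0.3]
gripper_width: -0.0
grip_force: 0.0
```

{"method": "move_arm", "body": {"series": "0 0 0.05 0;0 0 0.1 0;0 0 0.12 0;0 0 0.12 0;0 0 0.12 0;0 0 0.12 0"}}

```text
time: 2.8
tool_pos: [0.5373, 0.0195, 0.0801]
tool_rot: [3.141, 0.001, 3.133]
wrist_force: [-0.0, -1.0, -0.7]
gripper_width: 0.0001
grip_force: 0.0
```

{"method": "move_arm", "body": {"series": "-0.02 0 0.01 0;-0.02 0 0.02 0;-0.02 0 0.025 0;-0.02 0 0.03 0;-0.02 0 0.035 0;-0.02 0 0.035 0"}}

```text
time: 3.4
tool_pos: [0.5422, 0.0194, 0.0734]
tool_rot: [3.141, 0.003, 3.133]
wrist_force: [-0.2, -0.1, 18.1]
gripper_width: 0.0
grip_force: 9.4
```

{"method": "move_arm", "body": {"series": "0 0 -0.002 0;0 0 -0.002 0"}}

```text
time: 3.6
tool_pos: [0.5419, 0.0194, 0.0736]
tool_rot: [3.141, 0.002, 3.133]
wrist_force: [0.9, -0.8, 13.1]
gripper_width: -0.0001
grip_force: 6.7
```

{"method": "move_arm", "body": {"series": "-0.005 0 -0.001 0;-0.015 0 -0.001 0;-0.03 0 -0.001 0;-0.045 0 -0.001 0;-0.06 0 -0.001 0;-0.07 0 -0.001 0;-0.075 0 -0.001 0;-0.075 0 -0.001 0"}}

```text
time: 4.4
tool_pos: [0.5569, 0.0197, 0.0737]
tool_rot: [3.141, 0.002, 3.134]
wrist_force: [0.5, 1.7, 11.8]
gripper_width: -0.0001
grip_force: 6.0
```

Steady force, so I'll finish this stroke, lift and take a look.

{"method": "move_arm", "body": {"series": "-0.015 0 0 0;-0.035 0 0 0;-0.055 0 0 0;-0.07 0 0 0;-0.08 0 0 0;-0.08 0 0 0;-0.08 0 -0.06 0;-0.08 0 -0.06 0"}}

```text
time: 5.2
tool_pos: [0.5724, 0.019, 0.0863]
tool_rot: [3.141, 0.001, 3.133]
wrist_force: [0.4, -0.5, 0.2]
gripper_width: 0.0001
grip_force: 0.0
```

```bash
python3 - <<'E'
from h import *
o=env.get_obs();q=[.5972,.0204,-.0117];print(o["tool_pos"],j(q,o["tool_pos"]),o["wrist_force"])
for n in("side","top"):
    c={"side":(140,300,220,380),"top":(155,255,230,360)}[n];a=env.get_image(n)[c[0]:c[1],c[2]:c[3],::-1]
    a=cv2.resize(a,None,fx=3.75,fy=3.75,interpolation=cv2.INTER_CUBIC) if n=="side" else cv2.resize(a,None,fx=6,fy=6,interpolation=cv2.INTER_CUBIC)
    cv2.imwrite(f"pics/{n}1.png",a)
E
```

```text
[0.57241188 0.01897    0.08625622] [-0.0247697  -0.00171992] [ 0.42681888 -0.54717454  0.2112482 ]
```

View pics/side1.png

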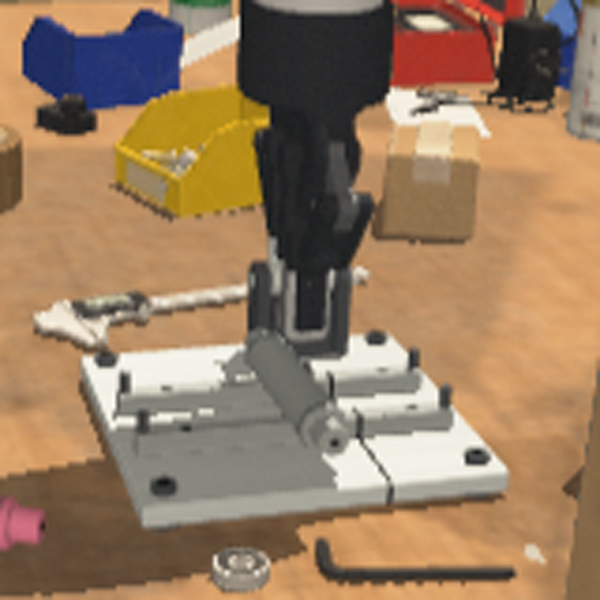

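The shaft has rolled forward: its right end face moved from about (302,440) to (335,442) and its left end is near (264,340).

```bash
python3 - <<'E'
from h import *
q=[.5972,.0204,-.0117]
for uv in((302,441),(335,442)):
    print(j(q,ray("side",((uv[0]+.5)/3.75-.5+220,(uv[1]+.5)/3.75-.5+140),.04)))
E
```

```text
[-0.04506604 -0.07240441]
[-0.0298841  -0.07660433]
```

{"method": "move_arm", "body": {"series": "0.04 0 0 0;0.075 0 0 0;0.075 0 0.03 0;0.075 0 0.05 0;0.075 0 0.057 0;0.075 0 0.06 0;0.075 0 0.06 0;0.065 0 0.06 0;0.05 0 0.06 0;0.035 0 0.06 0"}}

```text
time: 6.3
tool_pos: [0.5662, 0.0194, 0.0736]
tool_rot: [3.141, 0.002, 3.133]
wrist_force: [-0.6, 1.0, 14.8]
gripper_width: 0.0001
grip_force: 7.6
```

{"method": "move_arm", "body": {"series": "-0.02 0 0 0;-0.04 0 0 0;-0.06 0 0 0;-0.08 0 0 0;-0.1 0 0 0;-0.115 0 0 0;-0.12 0 0 0;-0.12 0 0 0"}}

```text
time: 7.1
tool_pos: [0.5903, 0.0198, 0.0735]
tool_rot: [3.141, 0.002, 3.134]
wrist_force: [0.5, 4.6, 10.6]
gripper_width: -0.0001
grip_force: 5.7
```

{"method": "move_arm", "body": {"series": "0 0 -0.06 0;0 0 -0.06 0;0.05 0 -0.06 0;0.085 0 -0.06 0;0.085 0 -0.03 0;0.085 0 -0.01 0;0.085 0 -0.003 0;0.085 0 0 0;0.085 0 0 0"}}

```text
time: 8.0
tool_pos: [0.573, 0.0192, 0.0735]
tool_rot: [3.141, 0.002, 3.133]
wrist_force: [-1.7, 1.0, 14.2]
gripper_width: -0.0003
grip_force: 7.1
```

{"method": "move_arm", "body": {"series": "-0.015 0 0 0;-0.035 0 0 0;-0.055 0 0 0;-0.075 0 0 0;-0.095 0 0 0;-0.115 0 0 0;-0.13 0 0 0;-0.14 0 0 0;-0.14 0 0 0;-0.14 0 -0.06 0;-0.14 0 -0.1 0"}}

```text
time: 9.1
tool_pos: [0.5999, 0.0187, 0.0935]
tool_rot: [-3.141, -0.0, 3.133]
wrist_force: [-0.1, 0.4, 0.0]
gripper_width: 0.0002
grip_force: 0.0
```

```bash
python3 - <<'E'
from h import *
o=env.get_obs();q=[.5972,.0204,-.0117];print(o["tool_pos"],j(q,o["tool_pos"]),o["wrist_force"])
a=env.get_image("side")[190:290,230:360,::-1]
cv2.imwrite("pics/side2.png",cv2.resize(a,None,fx=6,fy=6,interpolation=cv2.INTER_CUBIC))
E
```

```text
[0.59994062 0.01865843 0.09346285] [ 0.00276081 -0.00170939] [-0.10509888  0.35269227  0.02717438]
```

View pics/side2.png

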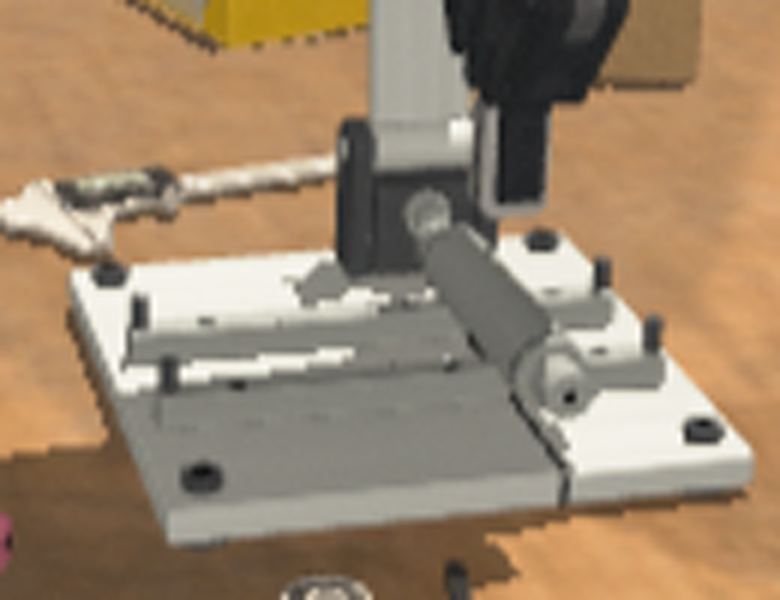

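The right end face centre is at crop (569,396) and the left journal at about (430,215). The shaft is near the line.

```bash
python3 - <<'E'
from h import *
q=[.5972,.0204,-.0117]
f=lambda u,v:((u+.5)/6-.5+230,(v+.5)/6-.5+155+35)
print(j(q,ray("side",f(569,396),.04)))
print("line bottom/base edge",j(q,ray("side",f(565,470),.016)))
for p in[(0,-.078,.04),(0,-.062,.04),(0,.046,.04),(0,.062,.04),(0,-.078,.016)]:
    u=proj("side",w(q,p)); print(p,(u-[230,190]+.5)*6-.5)
# top
a=env.get_image("top");cv2.imwrite("pics/top2.png",cv2.resize(a[165:225,240:340,::-1],None,fx=8,fy=8,interpolation=cv2.INTER_CUBIC))
E
```

```text
[ 3.28144396e-05 -7.48919943e-02]
line bottom/base edge [-0.00042041 -0.07678525]
(0, -0.078, 0.04) [572.40307182 400.53355169]
(0, -0.062, 0.04) [554.61597261 377.58094092]
(0, 0.046, 0.04) [449.41423966 241.82780891]
(0, 0.062, 0.04) [435.7276109  224.16647701]
(0, -0.078, 0.016) [567.65743834 471.71760392]
```

{"method": "move_arm", "body": {"series": "0.014 -0.25 0 0;0.014 -0.45 0 0;0.014 -0.515 0 0;0.014 -0.515 0 0;0.014 -0.515 0.1 0;0.014 -0.515 0.2 0;0.014 -0.515 0.2 0;0.014 -0.515 0.2 0"}}

```text
time: 10.0
tool_pos: [0.5962, -0.0832, 0.053]
tool_rot: [3.141, -0.001, 3.134]
wrist_force: [0.2, -0.2, 0.5]
gripper_width: -0.0003
grip_force: 0.0
```

{"method": "move_arm", "body": {"series": "0 0.02 0 0;0 0.03 0 0;0 0.04 0 0;0 0.05 0 0;0 0.06 0 0;0 0.07 0 0;0 0.08 0 0;0 0.08 0 0"}}

```text
time: 10.8
tool_pos: [0.5964, -0.0679, 0.0529]
tool_rot: [-3.142, -0.0, 3.134]
wrist_force: [-0.1, -0.5, -0.5]
gripper_width: -0.0003
grip_force: 0.0
```

{"method": "move_arm", "body": {"series": "0 0.01 0 0;0 0.02 0 0;0 0.03 0 0;0 0.04 0 0;0 0.05 0 0;0 0.05 0 0"}}

```text
time: 11.4
tool_pos: [0.5965, -0.0577, 0.0529]
tool_rot: [3.141, -0.0, 3.134]
wrist_force: [0.4, -0.6, 0.1]
gripper_width: 0.0001
grip_force: 0.6
```

{"method": "move_arm", "body": {"series": "0 0.01 0 0;0 0.02 0 0;0 0.03 0 0;0 0.03 0 0"}}

```text
time: 11.8
tool_pos: [0.5964, -0.0544, 0.053]
tool_rot: [-3.139, 0.0, 3.132]
wrist_force: [-0.0, -14.2, 0.3]
gripper_width: 0.0002
grip_force: 7.3
```

```bash
python3 - <<'E'
from h import *
o=env.get_obs();q=[.5972,.0204,-.0117];print(j(q,o["tool_pos"]),o["wrist_force"])
a=env.get_image("side")[190:290,230:360,::-1]
cv2.imwrite("pics/side3.png",cv2.resize(a,None,fx=6,fy=6,interpolation=cv2.INTER_CUBIC))
E
```

```text
[ 6.29066500e-05 -7.48150824e-02] [-5.03482304e-03 -1.41685185e+01  3.42441785e-01]
```

View pics/side3.png

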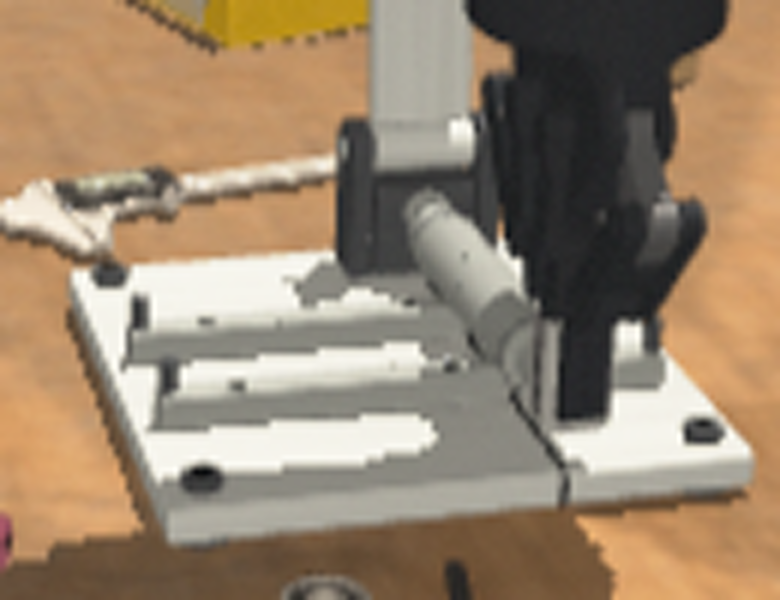

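{"method": "move_arm", "body": {"series": "0 -0.03 0 0;0 -0.1 0 0;0 -0.15 0 0;0 -0.15 -0.3 0;0 -0.15 -0.6 0;0 -0.15 -0.9 0;0 -0.15 -0.9 0"}}

```text
time: 12.55
tool_pos: [0.597, -0.0831, 0.2369]
tool_rot: [3.141, 0.004, 3.133]
wrist_force: [-0.1, 1.0, -0.8]
gripper_width: -0.0001
grip_force: 0.0
```

```bash
python3 - <<'E'
from h import *
o=env.get_obs();q=[.5972,.0204,-.0117];print(o["time"],o["tool_pos"],j(q,o["tool_pos"]),o["wrist_force"])
a=cv2.resize(env.get_image("side")[195:275,270:350,::-1],(480,480),interpolation=cv2.INTER_CUBIC)
b=cv2.resize(env.get_image("top")[175:225,240:340,::-1],None,fx=6,fy=6,interpolation=cv2.INTER_CUBIC)
b=b[:, :320] if 0 else cv2.resize(b,(320*1,160))
cv2.imwrite("pics/m4.png",a)
for p in[(0,-.062,.04),(0,.048,.052),(0,-.048,.052),(0,.062,.04)]: print(p,(proj("side",w(q,p))-[270,195]+.5)*6-.5)
E
```

```text
12.55 [ 0.59696736 -0.08308754  0.23689755] [ 0.00097815 -0.10348318] [-0.09095031  1.01959244 -0.82219697]
(0, -0.062, 0.04) [314.61597261 347.58094092]
(0, 0.048, 0.052) [209.2165172  177.26373448]
(0, -0.048, 0.052) [301.7307775  292.99832635]
(0, 0.062, 0.04) [195.7276109  194.16647701]
```

View pics/m4.png

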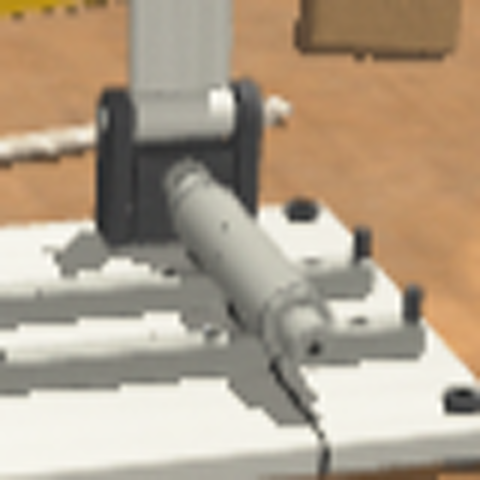

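{"method": "move_arm", "body": {"series": "0 0.2 -0.15 0;0 0.45 -0.15 0;0 0.7 -0.15 0;0 0.95 -0.15 0;0 1 -0.15 0;0 1 -0.15 0;0 1 -0.15 0"}}

```text
time: 13.35
tool_pos: [0.5978, 0.1165, 0.2623]
tool_rot: [-3.141, -0.001, 3.133]
wrist_force: [-0.2, 0.0, -0.1]
gripper_width: -0.0002
grip_force: 0.0
```

{"method": "move_arm", "body": {"series": "0 0.1 0 0;0 0.22 0 0;0 0.22 0 0;0 0.22 0.15 0;0 0.22 0.35 0;0 0.22 0.38 0;0 0.22 0.38 0"}}

```text
time: 14.05
tool_pos: [0.5981, 0.1601, 0.1864]
tool_rot: [-3.14, -0.002, 3.131]
wrist_force: [0.2, 0.4, -0.3]
gripper_width: 0.0
grip_force: 0.0
```

{"method": "move_arm", "body": {"series": "0 0 -0.085 0;0 -0.09 -0.085 0;0 -0.14 -0.1 0;0 -0.195 -0.1 0;0 -0.235 -0.097 0;0 -0.275 -0.095 0;0 -0.315 -0.09 0;0 -0.355 -0.085 0;0 -0.43 -0.06 0;0 -0.505 -0.03 0;0 -0.505 -0.03 0"}}

```text
time: 15.15
tool_pos: [0.5968, 0.0576, 0.1917]
tool_rot: [-3.14, -0.002, 3.13]
wrist_force: [0.3, -0.0, 0.3]
gripper_width: -0.0002
grip_force: 0.0
```

{"method": "move_arm", "body": {"series": "0 -0.065 0.043 0;0 -0.13 0.095 0;0 -0.185 0.155 0;0 -0.23 0.218 0;0 -0.255 0.265 0;0 -0.28 0.312 0;0 -0.3 0.36 0;0 -0.32 0.415 0;0 -0.335 0.445 0;0 -0.335 0.445 0"}}

```text
time: 16.15
tool_pos: [0.5965, -0.0064, 0.1029]
tool_rot: [-3.141, -0.001, 3.133]
wrist_force: [-0.4, -0.4, 0.0]
gripper_width: -0.0005
grip_force: 0.0
```

{"method": "move_arm", "body": {"series": "0 -0.01 0.02 0;0 -0.02 0.04 0;0 -0.02 0.055 0;0 -0.02 0.06 0;0 -0.02 0.062 0"}}

```text
time: 16.65
tool_pos: [0.597, -0.0103, 0.0917]
tool_rot: [-3.141, 0.0, 3.133]
wrist_force: [-1.2, -2.8, 6.3]
gripper_width: -0.0001
grip_force: 2.8
```

```bash
python3 - <<'E'
from h import *
o=env.get_obs();print(o["time"],o["tool_pos"],o["wrist_force"])
a=cv2.resize(env.get_image("side")[180:280,230:360,::-1],None,fx=6,fy=6,interpolation=cv2.INTER_CUBIC)
cv2.imwrite("pics/m5.png",a)
E
```

```text
16.65 [ 0.5969948  -0.01032288  0.0917205 ] [-1.2275405  -2.76986711  6.31402709]
```

View pics/m5.png

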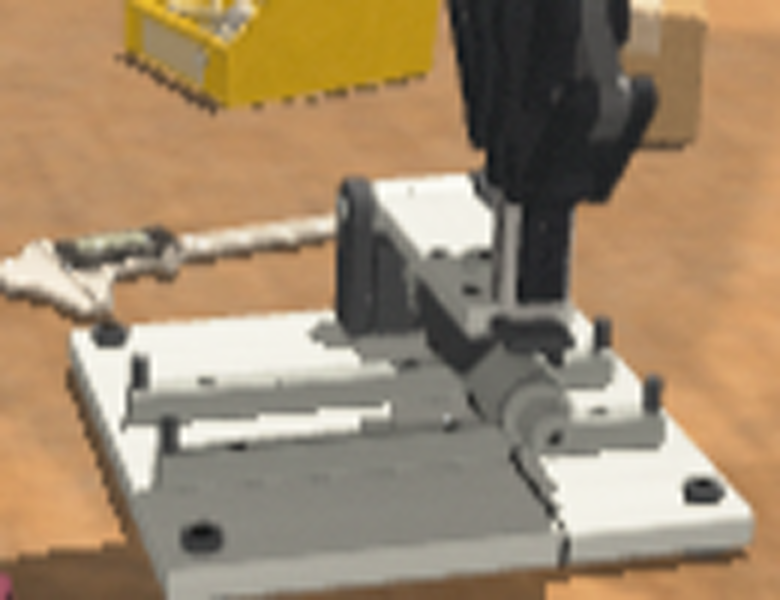

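The leaf is down nearly onto the shaft. I'll press it the rest of the way gently.

{"method": "move_arm", "body": {"series": "0 0 0.003 0;0 0 0.005 0;0 0 0.007 0;0 0 0.007 0"}}

```text
time: 17.1
tool_pos: [0.597, -0.0104, 0.0905]
tool_rot: [-3.141, 0.0, 3.133]
wrist_force: [-1.1, -3.2, 5.4]
gripper_width: -0.0003
grip_force: 3.1
```

{"method": "move_arm", "body": {"series": "0 0 0.003 0;0 0 0.006 0;0 0 0.009 0;0 0 0.009 0"}}

```text
time: 17.5
tool_pos: [0.5972, -0.0104, 0.0895]
tool_rot: [3.142, 0.001, 3.133]
wrist_force: [-5.3, -3.6, 20.1]
gripper_width: 0.0003
grip_force: 9.7
```

{"method": "move_arm", "body": {"series": "0 0 0.002 0;0 0 0.004 0;0 0 0.004 0"}}

```text
time: 17.8
tool_pos: [0.5973, -0.0104, 0.0891]
tool_rot: [3.141, 0.001, 3.133]
wrist_force: [-9.2, -3.1, 28.8]
gripper_width: -0.0001
grip_force: 14.0
```

Seated hard. Lift off and check.

{"method": "move_arm", "body": {"series": "0 0 -0.02 0;0 0 -0.1 0;0 -0.2 -0.3 0;0 -0.5 -0.5 0;0 -0.8 -0.6 0;0 -0.8 -0.6 0;0 -0.8 -0.6 0"}}

```text
time: 18.5
tool_pos: [0.5954, -0.1764, 0.2102]
tool_rot: [-3.139, 0.004, 3.127]
wrist_force: [0.1, 0.6, 0.8]
gripper_width: 0.0002
grip_force: 0.0
```

```bash
python3 - <<'E'
from h import *
o=env.get_obs();q=[.5972,.0204,-.0117];print(o["time"],o["tool_pos"],o["wrist_force"])
a=cv2.resize(env.get_image("side")[190:270,260:360,::-1],None,fx=6,fy=6,interpolation=cv2.INTER_CUBIC)
t=cv2.resize(env.get_image("top")[170:220,240:340,::-1],None,fx=6,fy=6,interpolation=cv2.INTER_CUBIC)
cv2.imwrite("pics/m6.png",cv2.resize(np.vstack([a,t[:,:]])[:780],(0,0),fx=.76,fy=.76))
cv2.imwrite("pics/m6.png",np.hstack([cv2.resize(a,(500,400)),cv2.resize(t[:,150:],(300,200)) if 0 else cv2.copyMakeBorder(cv2.resize(t[:,150:510],(300,250)),0,150,0,0,cv2.BORDER_CONSTANT)]))
for p in[(0,-.062,.04),(-.018,-.028,.068),(.018,-.028,.068),(0,-.05,.066),(-.011,-.05,.066),(.011,-.05,.066)]: print(p,(proj("side",w(q,p))-[260,190]+.5)*5-.5)
E
```

```text
18.5 [ 0.59544129 -0.17638569  0.21019836] [0.10113935 0.64813137 0.77155563]
(0, -0.062, 0.04) [312.09664384 314.56745077]
(-0.018, -0.028, 0.068) [240.7251025  212.16518683]
(0.018, -0.028, 0.068) [331.26738336 204.91378224]
(0, -0.05, 0.066) [305.28231919 236.68361309]
(-0.011, -0.05, 0.066) [276.93017016 239.05471134]
(0.011, -0.05, 0.066) [333.44396945 234.3284463 ]
```

View pics/m6.png

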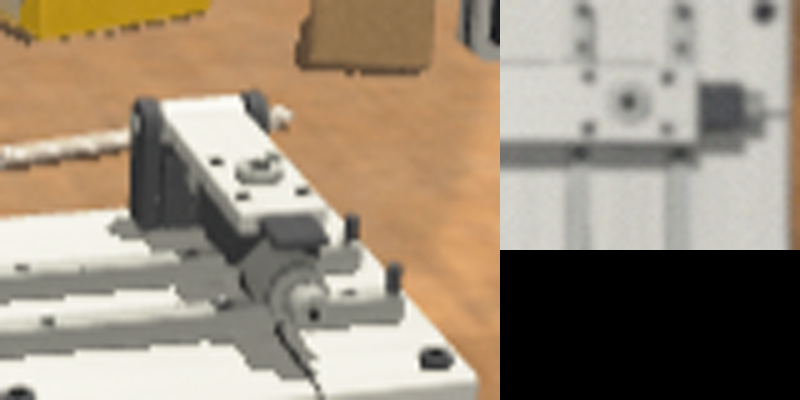

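The leaf is shut on the shaft, plate corners at about (240,215) and (322,208). The shaft's end is at (312,312) against a predicted (312,314), and the arm is clear, so I'm handing in.

```bash
python3 -c "
from plant import env
print(env.hand_in())"
```

```text
the job is handed in; nothing more can be done
None
```

I rolled the shaft onto the scribed line, pushed it endwise until it met firm resistance at the stop screw, shut the leaf on it, and handed the job in at about 18.5 s; the final pictures agree within about 3 mm, but no verdict was returned.

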